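# Roll down a veneer strip with a pipe under a wooden block

## Task

Bed down the dark veneer strip on the gently rising deck: take the light wooden block, press it flat on top of the steel pipe that lies across the strip, and roll the pipe slowly up the whole strip with steady pressure (about 10 N, at least 5 N and never above 20 N) until it drops off the strip's end and lies against the pale stop batten. Then lay the block flat on the bench clear of the cradle, leaving the pipe against the stop; touch the pipe with the block alone, and leave the yellow tape measure and the yellow case where they are.

Things in the scene. Friction and masses are not known exactly. Their poses are not given: they have to be found in the camera images.
- board: Fixed wooden cradle, 170 (x) x 190 (y) mm, cheeks 55 mm high at y = +-88 mm; origin under its centre, on the bench; its own +x is the rolling direction. It carries a plywood deck (top 30 mm up if level) with a fixed dark veneer strip 85 mm wide, 2 mm thick, x = -36 to +46 mm, and a pale stop batten across its far end, x = +72 to +88 mm, 20 mm high.
- pivot (a point): Point on the deck's pivot line, at board x = -20 mm, y = 0, 48 mm above the bench; axes as the cradle's. The deck is turned about this line (along y) so that it rises towards the stop by up to 0.12 rad, each time another lean, held stiffly. The lean shows in no pose.
- pipe: Loose steel pipe, black ends, 32 mm diameter, 130 mm long, about 0.25 kg; origin mid-axis, own y along the axis. Starts at the strip's low end, leaning on a low batten, on the pivot line: board x = -20 mm, centre 48 mm up (top 64). At the stop: board x = +56 mm, 46 mm up plus up to 9 mm of slope, after a 2 mm drop off the strip. Rolls half as far as the block; let go midway, it rolls back.
- block: Light wooden block, loose on the bench, 45 (own x) x 120 (own y) x 45 mm high, about 0.13 kg, rigid; origin at the centre of its underside. Grip it across its 45 mm with its 120 mm length then along the rolling direction: its underside is the palm that presses on the pipe.
- tape: Yellow and black tape measure, 66 (own x) x 84 (own y) x 36 mm high, loose bystander; origin at the centre of its underside.
- case: Yellow plastic case, 78 (own x) x 162 (own y) x 42 mm high, loose bystander; origin at the centre of its underside.
Not all that is in view belongs to the job. There is more than one size of the block; the one meant has the size given above.

How it is judged:
On the way, in this order (a step that is already met when the one before it is completed fails the run):
1. the block presses the pipe near the start of its way, 5 to 20 N (x of pipe in the frame of board between -0.03 and 0 m and contact force between block and pipe between 5 and 20 N), for 0.1 s.
2. the block presses the pipe half way along the strip (board x 4 to 26 mm), 5 to 20 N (x of pipe in the frame of board between 0.004 and 0.026 m and contact force between block and pipe between 5 and 20 N), for 0.1 s.
3. the block presses the pipe on the last part of the strip (board x 30 to 45 mm), 5 to 20 N (x of pipe in the frame of board between 0.03 and 0.045 m and contact force between block and pipe between 5 and 20 N), for 0.1 s.
4. the pipe is off the strip's end and against the stop (x of pipe in the frame of board between 0.052 and 0.061 m and angle between the y axis of pipe and the y axis of board, either way round below 0.06 rad and y of pipe in the frame of board between -0.03 and 0.03 m), for 0.2 s.
At the end, for the whole second after the job is handed in: Pipe at rest between strip and stop: centre at board x 52 to 61 mm, within 30 mm of the board's centre line, axis within 0.06 rad of the board's y. Block at rest flat on the bench (underside under 5 mm high, tilt under 0.1 rad), touching neither cradle nor pipe (all of step 4 and linear speed of each of pipe, block below 0.01 m/s and angular speed of pipe below 0.3 rad/s and height (world z) of block below 0.005 m and angle between block's own z axis and vertical below 0.1 rad and contact force between block and board below 0.1 N and contact force between block and pipe below 0.1 N).
It fails at once if the block presses the pipe with more than 20 N (contact force between block and pipe above 20 N).
It fails at once if the fingers push the pipe (more than 1 N) (contact force between the fingers and pipe above 1 N).
It fails at once if the yellow tape measure is moved more than 20 mm (distance of tape from where it was at the start of the episode above 0.02 m).
It fails at once if the yellow case is moved more than 20 mm (distance of case from where it was at the start of the episode above 0.02 m).
It also fails if it takes over 72 s, if anything falls off the work surface, if the arm or the gripper's body presses on something with over 40 N, if the wrist force passes 120 N, or if a joint passes its speed limit or range.

## Robot

A 6-joint arm with a two-finger parallel gripper is mounted at the origin on a cart in front of the work surface, level with it; the furniture and walls round the work are solid. World frame = base frame: x ahead of the robot, y to its left, z up, the work surface at z = 0. Lengths are in m, angles in rad, forces in N, time in s.
With the tool pointing down it reaches from about 0.35 to 0.725 m from the base axis. Payload 6 kg.
Tool frame: the origin (TCP) lies at the very end of the fingers, on their centre line; the grasp point (between the pads) lies 19 mm behind it; z points along the fingers, y is the line along which they close (so a half turn about z gives the same grasp; the last joint's range is limited). The gripper opens to 85 mm and grips with 20 to 120 N. Pads are 22 mm wide; open, the fingers measure 114 mm over their backs; the gripper's body (76 mm by 85 mm) begins 54 mm behind the grasp point. The pads swing forward as they close: fully open they stand 13 mm farther back than shut.
Start: joints at [-0.989, 0.04, 0.085, 0, -1.615, -0.334], TCP at [0.147, -0.582, 0.231] pointing down, gripper open.
Joint ranges: [-2.56, 2.56], [-1.29, 2.01], [-1.08, 1.49], [-3.29, 1.98], [-2.81, -0.18], [-2.99, 2.99]. Speed limits (rad/s): [2.57, 2.57, 3.01, 3.14, 3.14, 3.14].

## Interface

Orientations are given as [roll, pitch, yaw] about the fixed x, y, z axes, in that order (R = Rz(yaw) Ry(pitch) Rx(roll)).
In Python, from bench import arm gives the robot as it stands. Calls block until the motion is done:
- arm.move_ptp(position, orientation): joint-space move of the TCP to a pose.
- arm.servo_line(position, rotation=None, vel=0.15): straight line of the TCP; rotation=None keeps the orientation; vel is the mean speed in m/s.
- arm.set_joints(angles): joint-space move.
- arm.set_gripper(opening): finger opening in m; the grip force is fixed at half the most; returns when the fingers have stopped.
- arm.dwell(seconds).
- arm.solve_ik(position, orientation): joint angles nearest the present ones, or None.
- arm.state(): the state.
- arm.grab_frame(name): name is "side" or "top" or "wrist"; returns (picture, depth): 420x560x3 uint8, red, green, blue; 420x560 float32, m along the optical axis (not along the pixel's ray), 0 where there is no reading.
- arm.camera_params(name): a dict with "vfov" (degrees; the focal length in pixels is half the picture's height over the tangent of half this angle, whatever the lens; pixels are square), "cx", "cy" (the principal point, pixels), "k1" (the pictures are not rectified: a ray, as slopes to the right and down, at radius r is drawn at 1 + k1 r^2 times it, then the intrinsics apply), "R" (3x3) and "t" (3): a world point X has camera coordinates R X + t; the wrist camera has in their place "tool_from_camera" (4x4, takes a point from camera to tool coordinates, whose origin is the TCP and whose axes are the flange's). Camera axes: x right, y down, z forward; pixel columns grow to the right and rows downward; lengths in m; the calibration is good to about 2 mm. A picture is of the moment at which its call begins: read the wrist's pose just before it. camera_params takes no time and is no camera call.
A pose or a line that the arm cannot do raises arm.Unreachable and nothing moves.
- arm.job_done(): hands the job in; it is judged then, once.
The state is a dict: "time": time; "joint_positions": joint angles; "dq": joint speeds; "effort": joint torques, N m; "tcp_pos": TCP position; "eef_rot": TCP orientation; "wrist_force": force on the tool from outside, world axes, zero at the start; "ft_torque": the same for the moment, N m; "grip_width": finger opening in m; "grasp_force": force on a finger pad.
Only numpy, scipy, OpenCV 4.12 (cv2) and the standard library are available. Lean on these libraries where they do the work, as an engineer would, in place of code of your own. Each camera call takes 0.05 s, during which the arm holds its last target. There are 200 camera calls.

## Working session

There is one attempt and no reset: what is moved stays moved. The work goes in short steps, each a Python script; the robot and the scene stay as the last script left them, time stands still between calls to the robot, and variables do not carry over. Pictures are saved under pics/ and viewed, at most 10 in all, crops included, and the job is handed in when it is done.

```bash
ls; mkdir -p pics
cat > h.py <<'E'
import numpy as np, cv2
from bench import arm
def K(p):
    f=210/np.tan(np.radians(p["vfov"])/2); return f,p["cx"],p["cy"],p["k1"]
def grab(n):
    s=arm.state(); pic,d=arm.grab_frame(n); p=arm.camera_params(n)
    if n=="wrist":
        from scipy.spatial.transform import Rotation as Ro
        T=np.eye(4); T[:3,:3]=Ro.from_euler('xyz',s["eef_rot"]).as_matrix(); T[:3,3]=s["tcp_pos"]
        W=T@np.array(p["tool_from_camera"])
    else:
        W=np.eye(4); R=np.array(p["R"]); W[:3,:3]=R.T; W[:3,3]=-R.T@np.array(p["t"])
    f,cx,cy,k1=K(p)
    v,u=np.mgrid[0:420,0:560]; x=(u-cx)/f; y=(v-cy)/f; a,b=x.copy(),y.copy()
    for _ in range(20):
        g=1+k1*(a*a+b*b); a=x/g; b=y/g
    rays=np.stack([a,b,np.ones_like(a)],-1)@W[:3,:3].T
    pts=W[:3,3]+rays*d[...,None]
    pts[d==0]=np.nan
    return pic,pts,W[:3,3],rays
def atz(o,rays,u,v,z):
    r=rays[int(v),int(u)]; return o+r*(z-o[2])/r[2]
E
python3 - <<'E'
from h import *
for n in("top","side"):
    pic,pts,o,r=grab(n)
    np.savez('/tmp/%s.npz'%n,pic=pic,pts=pts,o=o,r=r)
    cv2.imwrite('pics/%s.png'%n,pic[...,::-1]); print(n,o)
print(arm.state())
E
```

```text
pics
top [0.28846767 0.04521835 1.39640866]
side [0.04189007 0.90682855 0.68490926]
{'time': 0.1, 'joint_positions': array([-9.89272782e-01,  4.07868327e-02,  8.39245458e-02, -4.19583803e-04,
       -1.61547729e+00, -3.33711931e-01]), 'dq': array([-0.00040588, -0.00258187,  0.00321508,  0.0006249 , -0.00033991,
       -0.00157396]), 'effort': array([-5.31869518e-03, -3.69343865e+01,  3.48281944e+01,  6.95185214e+00,
       -4.46892431e-03, -2.25749403e-06]), 'tcp_pos': array([ 0.1471867 , -0.58137466,  0.23036425]), 'eef_rot': array([ 3.13999724e+00, -1.09425456e-04, -2.89376254e+00]), 'wrist_force': array([-0.88513762, -0.1091984 ,  0.10764085]), 'ft_torque': array([-0.0196304,  0.0281242,  0.0279301]), 'grasp_force': 0.0, 'grip_width': 0.08528053269374314}
```

View pics/top.png

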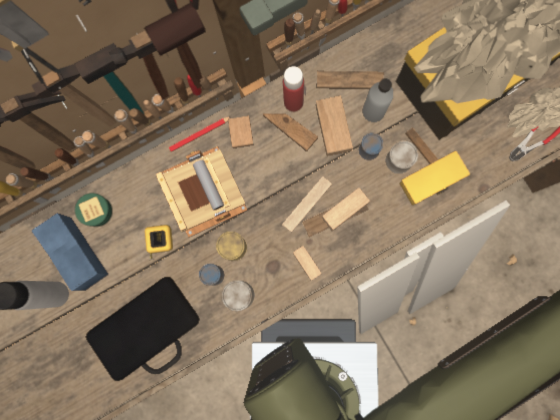

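View pics/side.png

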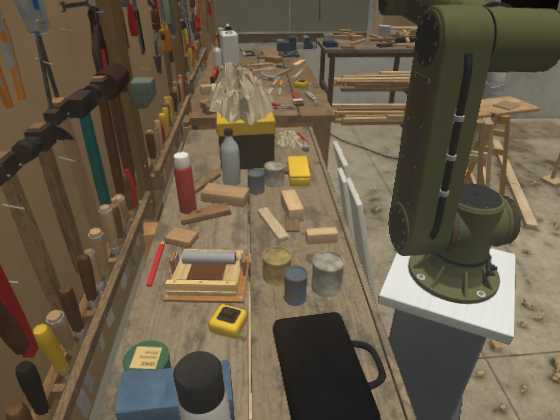

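Run:
```python
import numpy as np,cv2
d=np.load('/tmp/top.npz');pic,pts=d['pic'],d['pts']
cv2.imwrite('pics/crop.png',cv2.resize(pic[100:290,140:400],None,fx=3,fy=3,interpolation=cv2.INTER_CUBIC)[...,::-1])
def obj(name,u,v,w=34):
    # connected region of height within 6mm of seed
    z=pts[...,2]; z0=np.nanmedian(z[v-1:v+2,u-1:u+2])
    m=(np.abs(z-z0)<.006).astype(np.uint8)
    n,l,_,_=cv2.connectedComponentsWithStats(m,connectivity=4); m=l==l[v,u]
    P=pts[m][:,:2].astype(np.float32); (c,s,a)=cv2.minAreaRect(P)
    print(name,'z',z0.round(4),'n',m.sum(),'c',np.round(c,4),'s',np.round(s,4),'ang',round(a,1))
for n,u,v in [('A',346,208),('B',307,263),('C',335,125),('D',240,131),('E',307,203),('tape',158,239),('case',435,178),('pipe',207,183),('F',290,128),('G',231,246),('H',237,295)]: obj(n,u,v)
print('bench z',np.nanmedian(pts[270:285,260:285,2]))
```

```text
A z 0.0436 n 788 c [ 0.4877 -0.0843] s [0.045  0.1209] ang 37.7
B z 0.032 n 419 c [0.3505 0.0152] s [0.0851 0.032 ] ang 33.4
C z 0.0364 n 1390 c [ 0.7129 -0.0572] s [0.1491 0.0691] ang 11.4
D z 0.021 n 609 c [0.6999 0.1889] s [0.083  0.0567] ang 8.9
E z 0.0161 n 228681 c [nan nan] s [nan  0.] ang nan
tape z 0.0371 n 458 c [0.4142 0.398 ] s [0.0631 0.0626] ang 5.2
case z 0.0445 n 1673 c [ 0.5672 -0.3142] s [0.078  0.1632] ang 29.6
pipe z 0.0639 n 434 c [0.5492 0.2665] s [0.1313 0.027 ] ang 25.1
F z 0.0167 n 228677 c [0.47  0.084] s [0.7632 2.1368] ang 30.5
G z 0.0653 n 624 c [0.3926 0.2067] s [0.0677 0.0704] ang 0.4
H z 0.0796 n 712 c [0.2684 0.1879] s [0.0725 0.0714] ang 0.1
bench z 0.00032697480936660916
```

View pics/crop.png

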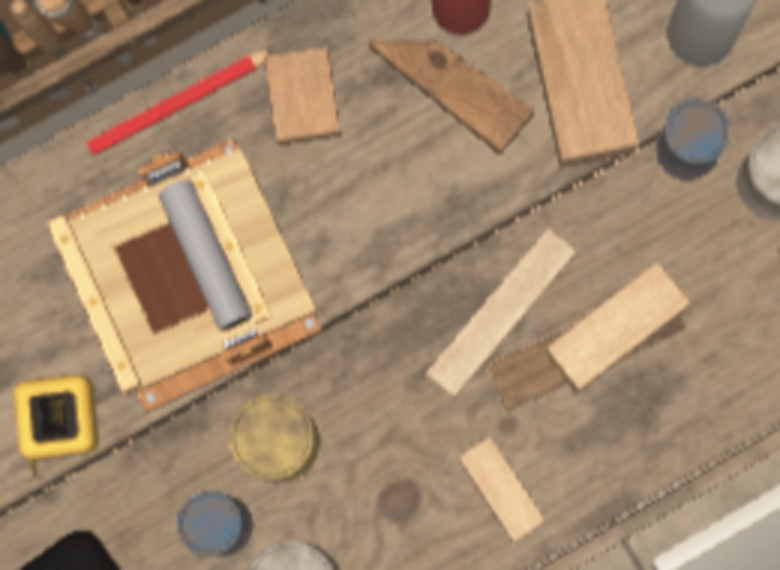

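A at (346,208) measures 45×121×44 mm and fits the block. B at (307,263) is 32×85×32 (too small), C at (335,125) is 69×149×36, D at (240,131) is 57×83×21, and E at (307,203) is a thin stick. The crop shows A at crop (618,325), pale and square-edged. The pipe is on the right of the cradle at crop (205,255), the strip is left of it, and the stop is at the far left at crop (95,305). So the rolling direction is leftwards in the image. Next I'll measure the cradle and the lean.

Run:
```python
import numpy as np,cv2
d=np.load('/tmp/top.npz');pic,pts=d['pic'],d['pts']
sub=np.zeros(pts.shape[:2],bool); sub[142:240,150:250]=1
m=sub&(pts[...,2]>.012)&(np.hypot(pts[...,0]-.54,pts[...,1]-.29)<.135)
n,l,st,_=cv2.connectedComponentsWithStats(m.astype(np.uint8)); i=1+np.argmax(st[1:,4]); m=l==i
P=pts[m]
print('whole',cv2.minAreaRect(P[:,:2].astype(np.float32)))
ch=P[(P[:,2]>.051)&(P[:,2]<.059)]
a=np.radians(115.1)
for it in range(2):
    D=np.array([np.cos(a),np.sin(a)]);Y=np.array([-D[1],D[0]])
    u=P[:,:2]@D; v=P[:,:2]@Y
    ph=P[:,2]>.057
    cv=(v.min()+v.max())/2
    print('yaw',np.degrees(a),'u',np.percentile(u,[.5,99.5]),'v',np.percentile(v,[.5,99.5]))
    # deck plane: centre, z 0.022..0.05
    cu=(np.percentile(u,.5)+np.percentile(u,99.5))/2
    for lo,hi in ((-.08,-.045),(-.005,.04),(.05,.068),(.075,.085)):
        for vl,vh in ((-.075,-.05),(-.035,.035),(.05,.075)):
            k=(u-cu>lo)&(u-cu<hi)&(v-cv>vl)&(v-cv<vh)
            print(lo,hi,vl,np.median(P[k,2]).round(4),end=' ')
        print()
    pk=ph&(u-cu<.02)&(abs(v-cv)<.07)
    r=cv2.minAreaRect(P[pk][:,:2].astype(np.float32)); print('pipe',r, 'board xy',np.array(r[0])@D-cu,np.array(r[0])@Y-cv)
    k=(abs(v-cv)<.07)&(abs(v-cv)>.048)&(u-cu>-.0)&(u-cu<.066)
    A=np.c_[u[k]-cu,v[k]-cv,np.ones(k.sum())]; c=np.linalg.lstsq(A,P[k,2],rcond=None)[0]; print('deck',c, k.sum())
    print('centre',D*cu+Y*cv)
    w=cv2.minAreaRect(P[:,:2].astype(np.float32)); 
    ang=w[2]
    a=np.radians(90+ang if ang<60 else ang)
```

```text
whole ((0.5401265621185303, 0.28963154554367065), (0.18907436728477478, 0.17959801852703094), 24.985687255859375)
yaw 115.1 u [-0.05572976  0.11842304] v [-0.70011494 -0.52041139]
-0.08 -0.045 -0.075 0.0263 -0.08 -0.045 -0.035 0.0262 -0.08 -0.045 0.05 0.0259 
-0.005 0.04 -0.075 0.0332 -0.005 0.04 -0.035 0.0357 -0.005 0.04 0.05 0.0333 
0.05 0.068 -0.075 0.0366 0.05 0.068 -0.035 0.0368 0.05 0.068 0.05 0.0378 
0.075 0.085 -0.075 0.059 0.075 0.085 -0.035 0.059 0.075 0.085 0.05 0.0595 
pipe ((0.5493656992912292, 0.26609933376312256), (0.13127154111862183, 0.02925644814968109), 24.482120513916016) board xy -0.023415996569832682 0.0015634305214561328
deck [0.08889881 0.00217097 0.03183844] 433
centre [0.54084844 0.28796734]
yaw 114.98568725585938 u [-0.05454223  0.11969265] v [-0.70007117 -0.52037257]
-0.08 -0.045 -0.075 0.0262 -0.08 -0.045 -0.035 0.0262 -0.08 -0.045 0.05 0.0259 
-0.005 0.04 -0.075 0.0332 -0.005 0.04 -0.035 0.0357 -0.005 0.04 0.05 0.0334 
0.05 0.068 -0.075 0.0366 0.05 0.068 -0.035 0.0368 0.05 0.068 0.05 0.0377 
0.075 0.085 -0.075 0.059 0.075 0.085 -0.035 0.059 0.075 0.085 0.05 0.0595 
pipe ((0.5493656992912292, 0.26609933376312256), (0.13127154111862183, 0.02925644814968109), 24.482120513916016) board xy -0.023426821481880647 0.0015653880761905548
deck [0.08883508 0.0022436  0.03184865] 432
centre [0.54088929 0.28799492]
```

Run:
```python
from h import *
def q(yaw,p):
    return arm.solve_ik(p,[np.pi,0,yaw])
b=np.array([.4877,-.0843])
for off in(0,np.pi):
    for n,p,y in(('block',[*b,.05],127.7),('start',[.565,.232,.1],115),('end',[.50,.37,.1],115)):
        yaw=(np.radians(y)+off+np.pi)%(2*np.pi)-np.pi; s=q(yaw,p); print(n,yaw.round(3),None if s is None else s.round(2))
```

```text
block 2.229 [ 0.24 -0.19 -0.47  0.   -1.3  -2.72]
start 2.007 [ 0.72  0.09 -0.1   0.   -1.38  2.86]
end 2.007 [ 0.96  0.12 -0.07  0.   -1.38  2.62]
block -0.913 [ 0.24 -0.19 -0.47  0.   -1.3   0.42]
start -1.134 [ 0.72  0.09 -0.1   0.   -1.38 -0.28]
end -1.134 [ 0.96  0.12 -0.07  0.   -1.38 -0.52]
```

Run:
```python
from h import *
o=[np.pi,0,-.913]; b=[.4877,-.0843]
arm.set_gripper(.066)
arm.move_ptp([*b,.15],o)
arm.servo_line([*b,.03],vel=.12); arm.servo_line([*b,.007],vel=.05)
s=arm.state();print(s['tcp_pos'],s['wrist_force'])
arm.set_gripper(.03)
s=arm.state();print(s['grip_width'],s['grasp_force'],s['wrist_force'],s['time'])
arm.servo_line([*b,.16],vel=.12); arm.dwell(.3)
s=arm.state();print(s['grip_width'],s['grasp_force'],s['wrist_force'],s['ft_torque'],s['time'])
pic,*_=grab('wrist'); cv2.imwrite('pics/w1.png',pic[...,::-1])
pic,*_=grab('side'); cv2.imwrite('pics/s1.png',cv2.resize(pic[150:330,200:400],None,fx=3,fy=3)[...,::-1])
```

```text
[ 0.48767813 -0.08437152  0.00692   ] [ 0.63065666  1.14427088 -0.0876268 ]
0.04443018951825175 61.77209258079529 [0.61885973 0.03589662 2.12393422] 4.6833
0.04430891956441087 61.48929834365845 [ 0.14506006 -0.1454054  -1.55127502] [ 0.02049363 -0.01384003 -0.0471546 ] 6.4083
```

View pics/s1.png

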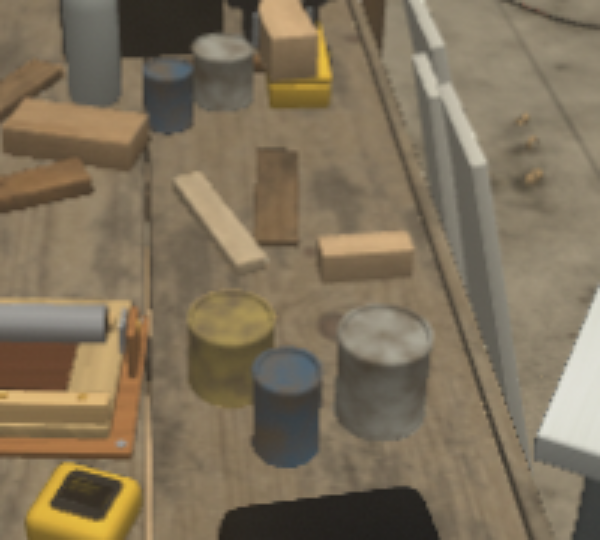

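View pics/w1.png

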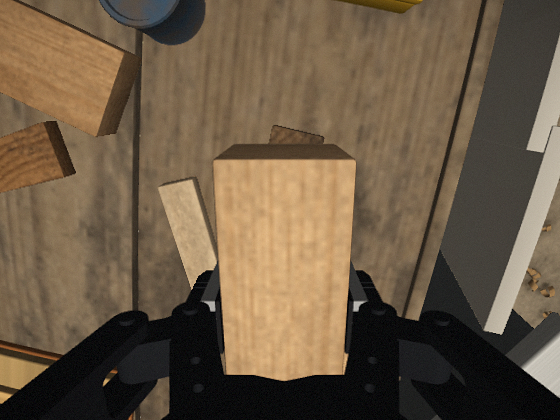

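Both pictures show the block held straight and level between the fingers (wrist view columns 215–355; side crop near (287,35)), and the bystanders are untouched. Next I'll go above the pipe, tilted to the lean, and feel for contact.

```bash
cat > g.py <<'E'
from h import *
from scipy.spatial.transform import Rotation as Ro
th=.089; a=np.radians(115.0); D=np.array([np.cos(a),np.sin(a),0]); Z=np.array([0,0,1.])
e=D*np.cos(th)+Z*np.sin(th); nr=-D*np.sin(th)+Z*np.cos(th)
R=Ro.from_rotvec(th*np.cross(D,Z))*Ro.from_euler('xyz',[np.pi,0,a-np.pi]); ori=R.as_euler('xyz')
B=np.array([.5409,.2880,0]); C0=B-.020*D+.048*Z
def tcp(s,h,off=-.037): # s block travel, h height above nominal contact
    return C0+.016*nr+(off+s)*e+(.007+h)*nr
def F(base): 
    w=arm.state(); d=w['wrist_force']-base[:3]; return d@nr, d@e, w
E
python3 - <<'E'
from g import *
s=arm.state(); arm.servo_line([.52,.1,.2],vel=.2)
arm.move_ptp(tcp(0,.05),ori)
arm.servo_line(tcp(0,.006),vel=.06); arm.dwell(.5)
b=np.mean([arm.state()['wrist_force'] for _ in range(3)],0)
t=arm.state()['ft_torque']; print('base',b,t)
h=.006
while h>-.006:
    h-=.0004; arm.servo_line(tcp(0,h),vel=.01)
    f,fe,w=F(b)
    if f>1: print(round(h*1e3,2),round(f,2),round(fe,2),w['ft_torque']-t,w['time'])
    if f>5.5: break
arm.dwell(.2); f,fe,w=F(b); print(h,f,fe,w['time'],w['tcp_pos'])
np.savez('st.npz',b=b,h=h,t=t)
E
```

```text
base [-0.63609602  0.5180452  -0.34885301] [-0.26082336 -0.15449411  0.00707194]
-0.0 2.85 -0.53 [-0.1113628   0.5922085   0.07266293] 13.4333
-0.4 5.43 -0.74 [-0.24451107  1.06891247  0.20552193] 13.6833
-0.8 7.26 -1.09 [-0.24197756  1.39163707  0.21644479] 13.9333
-0.0008000000000000017 7.5834293716302374 -1.3273826733345209 14.1333 [0.56600555 0.23457353 0.06798578]
```

```bash
cat > roll.py <<'E'
from g import *
import sys
s0,s1=float(sys.argv[1]),float(sys.argv[2])
d=np.load('st.npz'); b=d['b'];h=float(d['h']);s=s0;i=0;low=0
while s<s1-1e-6:
    f,fe,w=F(b)
    h+=np.clip((f-9)/5000*.35,-.0005,.0008)
    s=min(s+.003,s1)
    arm.servo_line(tcp(s,h),vel=.012); i+=1
    if i%2==0: print(round(s,4),round(h*1e3,2),'f %.1f fe %.1f'%(f,fe),(w['ft_torque']-d['t']).round(2),round(w['time'],1))
    low=low+1 if f<3.5 else 0
    if (low>2 and s<.12) or f>16: print('STOP',f); break
f,fe,w=F(b); print(s,h,f,fe,w['time'])
np.savez('st.npz',b=b,h=h,t=d['t'])
E
python3 roll.py 0 .03
python3 - <<'E'
from h import *
pic,*_=grab('side'); cv2.imwrite('pics/s2.png',cv2.resize(pic[200:320,130:290],None,fx=4,fy=4)[...,::-1])
E
```

```text
0.006 -0.92 f 8.7 fe -1.4 [-0.31  1.5   0.26] 14.5
0.012 -1.06 f 7.6 fe -0.3 [-0.29  1.55  0.21] 15.3
0.018 -1.04 f 8.7 fe -1.3 [-0.41  1.6   0.19] 16.1
0.024 -0.98 f 9.8 fe 0.2 [-0.46  1.68  0.21] 16.9
0.03 -0.95 f 9.6 fe -0.4 [-0.42  1.69  0.22] 17.7
0.029999999999999995 -0.0009538218833729728 8.193589053179602 -0.8094501081824799 18.1333
```

View pics/s2.png

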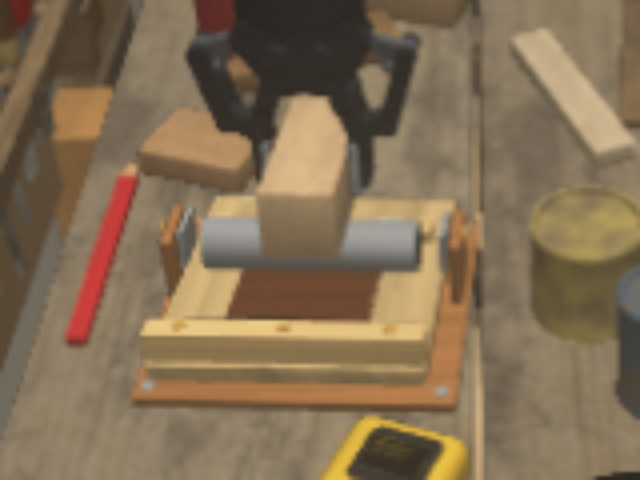

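The block sits flat on the pipe, which has rolled forward square to the cradle (crop row ~245) at steady force. Continuing.

```bash
python3 roll.py .03 .125
python3 - <<'E'
from h import *
pic,*_=grab('side'); cv2.imwrite('pics/s3.png',cv2.resize(pic[200:320,130:290],None,fx=4,fy=4)[...,::-1])
E
```

```text
0.036 -0.97 f 9.7 fe -0.5 [-0.49  1.71  0.22] 18.6
0.042 -1.04 f 9.0 fe -0.1 [-0.55  1.78  0.2 ] 19.4
0.048 -1.08 f 8.8 fe -0.7 [-0.62  1.76  0.19] 20.2
0.054 -1.06 f 9.3 fe -0.7 [-0.67  1.83  0.21] 21.0
0.06 -1.01 f 9.1 fe -1.4 [-0.66  1.77  0.17] 21.8
0.066 -0.98 f 9.5 fe -1.5 [-0.71  1.75  0.19] 22.6
0.072 -0.99 f 8.9 fe -0.4 [-0.71  1.82  0.18] 23.4
0.078 -0.89 f 9.1 fe -1.0 [-0.76  1.78  0.18] 24.2
0.084 -0.91 f 9.6 fe -1.6 [-0.77  1.83  0.12] 25.0
0.09 -0.87 f 9.2 fe -1.0 [-0.82  1.74  0.08] 25.8
0.096 -0.78 f 9.9 fe -0.3 [-0.83  1.73  0.09] 26.6
0.102 -0.87 f 7.9 fe -0.6 [-0.9   1.7   0.08] 27.4
0.108 -0.88 f 9.2 fe -0.4 [-0.9   1.69  0.06] 28.2
0.114 -0.84 f 10.0 fe -1.4 [-1.    1.76 -0.01] 29.0
0.12 -0.76 f 9.2 fe -0.7 [-0.94  1.68  0.04] 29.8
0.125 -0.87 f 8.6 fe -1.3 [-0.98  1.69  0.04] 30.6
0.125 -0.0008696185572898935 9.611237626269945 -1.1142349864904142 30.9
```

View pics/s3.png

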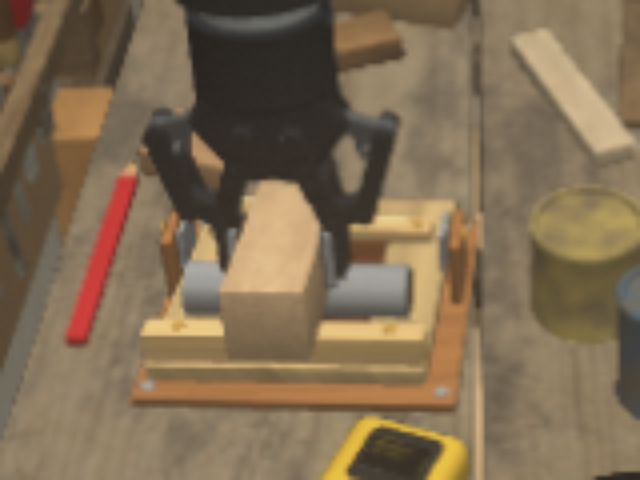

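Pipe near the strip's end (crop row ~290), still square. The last stretch takes it over the end.

```bash
sed -i 's/i%2==0/True/' roll.py; python3 roll.py .125 .158
python3 - <<'E'
from g import *
pic,*_=grab('side'); cv2.imwrite('pics/s4.png',cv2.resize(pic[200:320,130:290],None,fx=4,fy=4)[...,::-1])
E
```

```text
0.128 -0.88 f 8.8 fe -0.8 [-1.03  1.76  0.04] 30.9
0.131 -0.91 f 8.6 fe -0.3 [-0.99  1.73  0.06] 31.4
0.134 -0.85 f 9.8 fe -0.9 [-1.1   1.79  0.06] 31.8
0.137 -0.76 f 10.4 fe -1.2 [-1.04  1.72  0.  ] 32.1
0.14 -0.76 f 8.9 fe -0.7 [-0.93  1.69 -0.03] 32.5
0.143 -0.79 f 8.7 fe 0.8 [-0.8   1.65  0.01] 33.0
0.146 -0.88 f 7.7 fe 0.5 [-0.51  1.54 -0.01] 33.4
0.149 -1.06 f 6.4 fe 0.5 [-0.3   1.43 -0.  ] 33.8
0.152 -1.28 f 5.9 fe 1.8 [-0.1   1.47 -0.03] 34.1
0.155 -1.51 f 5.7 fe 0.6 [-0.3   1.32 -0.08] 34.5
0.158 -1.72 f 5.9 fe -0.9 [-0.8   1.21 -0.08] 35.0
0.158 -0.0017236913840625856 7.036553688475003 -0.3917982307936852 35.35
```

View pics/s4.png

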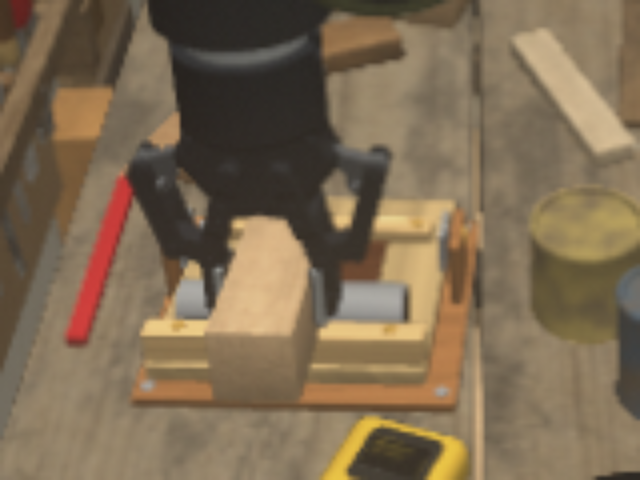

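```bash
python3 roll.py .158 .167
python3 - <<'E'
from g import *
pic,pts,o,r=grab('top')
P=pts[140:240,150:250].reshape(-1,3); q=P-B; Y=np.cross([0,0,1.],D)
u,v=q@D,q@Y
for lo,hi in((-.065,-.035),(.03,.065)):
    k=(v>lo)&(v<hi)&(u>0)&(u<.07)&(P[:,2]>.056)&(P[:,2]<.078)
    print(lo,k.sum(),np.median(u[k]),np.percentile(u[k],[5,95]) if k.any() else '',np.percentile(P[k,2],95) if k.any() else '')
cv2.imwrite('pics/t4.png',cv2.resize(pic[130:260,140:300],None,fx=4,fy=4)[...,::-1])
E
```

```text
0.161 -1.87 f 6.8 fe -1.1 [-1.02  1.19 -0.08] 35.4
0.164 -2.13 f 5.3 fe -5.6 [-1.87 -0.71 -0.01] 35.8
0.167 -2.35 f 5.9 fe -5.6 [-1.78 -0.66 -0.02] 36.2
0.167 -0.0023456138760232304 6.523016558222732 -6.139196888999538 36.6
-0.065 128 0.05412844904359196 [0.04110001 0.0677803 ] 0.07124426618614946
0.03 164 0.0534268721221524 [0.04096147 0.06803836] 0.0721407446574235
```

View pics/t4.png

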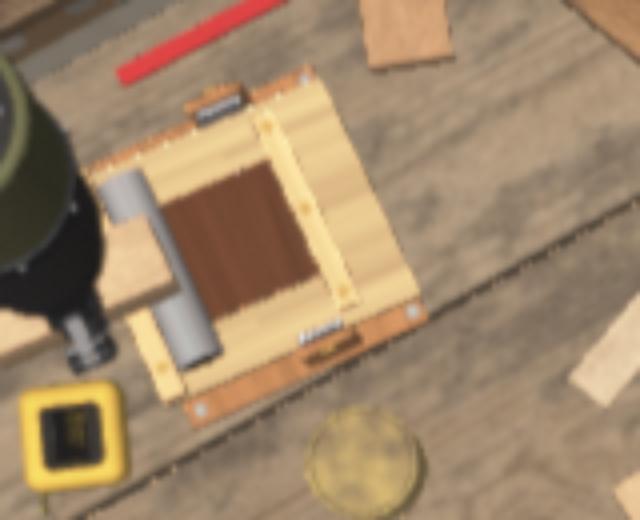

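The pipe lies square against the stop (crop (160,265)), at board x ≈ 55–57 mm, and the −6 N drag shows it's against the batten. Lifting off and putting the block back.

Run:
```python
from g import *
p=arm.state()['tcp_pos']
arm.servo_line(p+[0,0,.02],vel=.04); arm.servo_line(p+[0,0,.1],vel=.15)
b=np.array([.4877,-.0843]); o=[np.pi,0,-.913]
arm.move_ptp([*b,.16],o)
arm.servo_line([*b,.03],vel=.12); arm.dwell(.3); w0=arm.state()['wrist_force'][2]
z=.013; arm.servo_line([*b,z],vel=.04)
while z>.005:
    z-=.001; arm.servo_line([*b,z],vel=.02); f=arm.state()['wrist_force'][2]-w0
    if f>3: break
print(z,f)
arm.set_gripper(.066); arm.servo_line([*b,.04],vel=.05); arm.servo_line([*b,.16],vel=.15)
arm.move_ptp([.35,-.3,.25],o)
s=arm.state(); print(s['time'],s['wrist_force'])
pic,pts,oo,r=grab('top')
cv2.imwrite('pics/t5.png',cv2.resize(pic[120:290,140:400],None,fx=3,fy=3)[...,::-1])
P=pts.reshape(-1,3); k=(np.hypot(*(P[:,:2]-b).T)<.075)&(P[:,2]>.03); print('block',np.percentile(P[k,2],[2,50,98]),cv2.minAreaRect(P[k,:2].astype(np.float32)))
q=P-B; Y=np.cross([0,0,1.],D); u,v=q@D,q@Y
for lo,hi in((-.065,-.03),(.03,.065)):
    k=(v>lo)&(v<hi)&(u>0)&(u<.07)&(P[:,2]>.056)&(P[:,2]<.078); print(k.sum(),np.median(u[k]))
k=(abs(v)<.085)&(u>.03)&(u<.07)&(P[:,2]>.06)&(P[:,2]<.078);print('v range',v[k].min(),v[k].max())
```

```text
0.006999999999999997 7.479472067818659
46.475 [ 0.27119265 -0.46875876 -0.71178024]
block [0.04075219 0.62849225 0.64404836] ((0.4636116623878479, -0.0855267271399498), (0.10456578433513641, 0.10523189604282379), 24.63994598388672)
152 0.05190812856286911
162 0.05161025820138901
v range -0.06344296987232947 0.0664916327593737
```

View pics/t5.png

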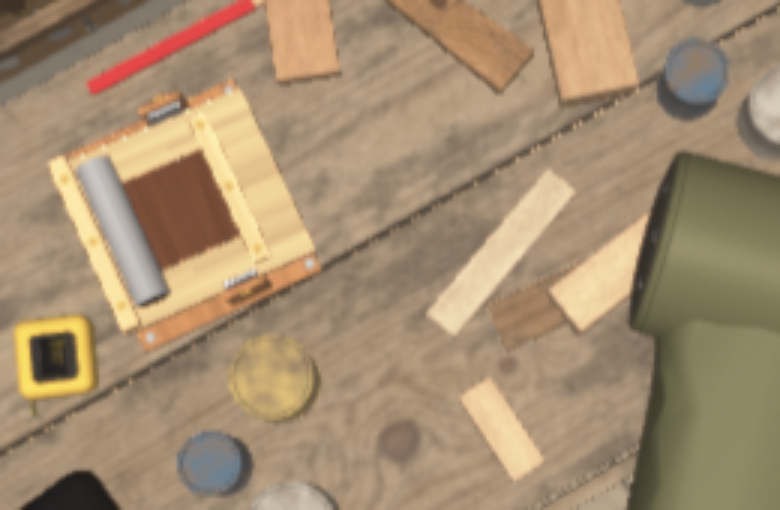

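The pipe lies between strip and stop (crop (120,230)), square and centred. The block lies flat on the bench at crop (600,275), and the tape measure hasn't moved. Handing in.

```bash
python3 -c "
from bench import arm
print(arm.job_done())"
```

```text
the job is handed in; nothing more can be done
None
```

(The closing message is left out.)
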